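Re-sort microscope objectives on their levelling pedestals

ROBOT

A 6-joint arm with a two-finger parallel gripper is mounted at the origin on the work surface. World frame = base frame: x ahead of the robot, y to its left, z up, the work surface at z = 0. Lengths are in mm, angles in rad, forces in N, time in s.
With the tool pointing down it reaches from about 375 to 750 mm from the base axis. Payload 9 kg.
Tool frame: the origin (TCP) lies between the finger pads; the fingertips stand 11 mm ahead of it and the grasp point (between the pads) lies 8 mm behind it; z points along the fingers, y is the direction in which the jaws open and shut (so a half turn about z gives the same grasp; the last joint's range is limited). The gripper opens to 85 mm and grips with 20 to 120 N. Pads are 22 mm wide; open, the fingers measure 114 mm over their backs; the gripper's body (76 mm by 85 mm) begins 54 mm behind the grasp point. The pads swing forward as they close: fully open they stand 13 mm farther back than shut.
Start: joints at [-1.505, 0.104, 0.097, 1.564, 0, 1.353], TCP at [168.012, -576.027, 242.331] pointing down, gripper open.
Joint ranges: [-2.99, 2.99], [-0.84, 1.86], [-1.1, 1.16], [-1.84, 2.11], [-1.51, 1.56], [-3.14, 3.14]. Speed limits (rad/s): [2.22, 2.22, 2.57, 3.14, 3.14, 3.14].

INTERFACE

Orientations are given as a unit quaternion [x, y, z, w].
In Python, from station import r, imaging, job, recognise, place_of gives the robot as it stands.
- The arm moves only by the shell command python3 -m handwheel 'ROWS'. ROWS is JSON, a list of rows, each a list of 3 entries, a list of its own where there are three numbers: the shift along the tool's x, y, z in cm, then the turn about the tool's z in degrees, then the gripper's target within -1 to 1 (fully open at 1, half-way at 0, shut at -1). In form: [[[tx, ty, tz], twist, claw], ...]. A call has exactly 5 rows; each row shifts and turns the commanded pose from where the row before left it, along the tool's axes as they then stand; what a row does not reach is not made up. A row lasts 1/8 s, in which the tool goes at most 62.5 mm and 10.7 degrees, less where a joint would pass 70% of its speed; a pose out of reach is approached as far as the arm can. A call is refused whole if a number of a shift passes 6.25 or a number of a turn 10.7, either way. A call with a gripper value outside its range is refused whole. The fingers move at their own pace and stop on an object; the grip force is fixed at half the most. Time passes only in rows, so rows that do not move let the fingers close, or fill a call up. It gives the time, the measured TCP pose, the force and the opening at its end, in the units of the state.
- r.read_state(): the state, without advancing time (a new reading comes with each control period).
- imaging.grab_frame(name): name is "scene" or "top"; returns a dict with "pixels" (480x640x3 uint8, red, green, blue), "camera_matrix" (3x3 intrinsics, pixels), "k1" (the pictures are not rectified: a ray, as slopes to the right and down, at radius r is drawn at 1 + k1 r^2 times it, then the intrinsics apply), "extrinsics" (4x4, takes a point from camera to world coordinates). Camera axes: x right, y down, z forward; pixel columns grow to the right and rows downward; lengths in mm; the calibration is good to about 2 mm. A picture is of the moment at which its call begins. There is no depth.
- job.sign_off(): hands the job in, once; it reports no verdict.
Trained networks look in a picture, given as the dict that the camera call returned (one of the last four; its "shot" number tells which), for a name from the list of things; names that differ only in an ending like _2 or _b are one class to them, and where a whole thing is asked for, a point or a joint stands for the part that bears it (a point fixed in the world has none). Each returns a list of dicts, best first, with "conf" (0 to 1); they miss things now and then, are a little off and sometimes report something else, mostly with a low value. They report only what shows in the picture. A call takes as long as a camera call. They do not tell look-alikes from the thing itself.
- recognise(thing, picture): "at" ([row, column] in pixels, amid what is visible of it).
- place_of(thing, picture): "at" ([row, column] in pixels: a listed point, or the origin of a listed thing).
The state is a dict: "clock": time; "qpos": joint angles; "joint_vel": joint speeds; "effort": joint torques, N m; "position": TCP position; "ee_rot": TCP orientation; "ft_force": force on the tool from outside, world axes, zero at the start; "torque": the same for the moment, N m; "grip_width": opening from 0.0 (shut) to 1.0 (fully open).
Only numpy, scipy, OpenCV 4.12 (cv2) and the standard library are available. Lean on these libraries where they do the work, as an engineer would, in place of code of your own. Each camera call takes 0.05 s, during which the arm holds its last target.

TASK

The three microscope objectives stand on the wrong pedestals for lens inspection, where all the front lenses must come out at the same level. Move them so that the shortest objective stands on the highest (round) pedestal, the middle one on the middle (hexagonal) pedestal and the longest on the lowest (square) pedestal, each upright and in the middle of its pedestal. The empty white block is there as a spare parking place on the way; never stand an objective on the bench or tip one over, and leave the dishes, the dropper bottle and the coffee cup where they are.

Things in the scene. Friction and masses are not known exactly. Their poses are not given: they have to be found in the camera images.
- short_center (a point): A bare-metal microscope objective standing upright on its brass mounting thread (diameter 25 mm, the lowest 5 mm), front lens up. The shortest: 44 mm tall, straight barrel of diameter 34 mm from 5 to 34 mm above its foot, then tapering to a broad flat front of diameter 26 mm. About 130 g. This point is on its axis, half-way up; z points from thread to lens. It starts on the wrong pedestal.
- medium_center (a point): A bare-metal microscope objective standing upright on its brass mounting thread (diameter 25 mm, the lowest 5 mm), front lens up. The middle one: 60 mm tall, straight barrel of diameter 30 mm from 5 to 42 mm above its foot, then a cone to a front of diameter 16 mm. About 170 g. This point is on its axis, half-way up; z points from thread to lens. It starts on the wrong pedestal.
- long_center (a point): A bare-metal microscope objective standing upright on its brass mounting thread (diameter 25 mm, the lowest 5 mm), front lens up. The longest: 76 mm tall, straight barrel of diameter 28 mm from 5 to 54 mm above its foot, then a cone to a front of diameter 10 mm. About 210 g. This point is on its axis, half-way up; z points from thread to lens. It starts on the wrong pedestal.
- ped_low_top (a point): Lowest pedestal: fixed square aluminium block, 70 x 70 mm, 38 mm high, with a flat brown cork top. This point is the centre of its top, z up, x and y along its sides. The longest objective belongs here.
- ped_mid_top (a point): Middle pedestal: fixed hexagonal aluminium block, 68 mm across flats, 54 mm high, with a flat brown cork top. This point is the centre of its top, z up. The middle objective belongs here.
- ped_high_top (a point): Highest pedestal: fixed round aluminium post, diameter 68 mm, 70 mm high, with a flat brown cork top. This point is the centre of its top, z up. The shortest objective belongs here.
- spare_top (a point): Spare parking block: fixed low white oblong plastic block, 80 (its x) x 110 (its y) x 20 mm high, flat on top, without a rim, empty at the start. This point is the centre of its top, z up.
- dishes: Bystander: stack of two whitish translucent culture dishes, diameter 59 mm, 27 mm high, loose on the bench. Origin at the centre of its underside.
- dropper: Bystander: small amber dropper bottle with black cap, diameter 32 mm, 62 mm high, loose on the bench. Origin at the centre of its underside.
- coffee: Bystander: paper coffee cup with white lid, diameter 84 mm at the lid, 112 mm high, loose on the bench nearer the robot, to its left. Origin at the centre of its underside.
Things that resemble listed ones, but are neither listed nor needed, are in the scene too. Leave any blue, green or red look-alike of the part that bears medium_center alone.

How it is judged:
By the outcome, as a careful person would: the job done as asked, in the order asked, and still so for the second after the job is handed in, with the robot touching nothing.
It also fails if it takes over 104 s, if anything falls off the work surface, if the arm or the gripper's body presses on something with over 40 N, if the wrist force passes 120 N, or if a joint passes its speed limit or range.

## Working session

There is one attempt and no reset: what is moved stays moved. The work goes in short steps, Python scripts to look and compute and a shell command to move; the robot and the scene stay as the last step left them, time stands still between calls to the robot, and variables do not carry over. Pictures are saved under pics/ and viewed, and the job is handed in when it is done.

```bash
ls; mkdir -p pics; python3 - <<'E'
from station import r, imaging, job, recognise, place_of
import cv2
s=r.read_state(); print({k:s[k] for k in("clock","position","ee_rot","grip_width","ft_force")})
for n in("scene","top"):
    p=imaging.grab_frame(n); cv2.imwrite(f"pics/{n}0.png",p["pixels"][:,:,::-1]); print(n,p["camera_matrix"],p["k1"],p["extrinsics"])
    for t in("short_center","medium_center","long_center","ped_low_top","ped_mid_top","ped_high_top","spare_top","dishes","dropper","coffee"):
        print(t,[( [round(float(x)) for x in d["at"]],round(float(d["conf"]),2)) for d in place_of(t,p)])
E
```

```text
pics
{'clock': 0.0, 'position': array([ 167.9897584 , -575.65933891,  241.54554405]), 'ee_rot': array([ 9.89951128e-01,  1.41408357e-01,  5.45475119e-05, -6.62379194e-04]), 'grip_width': 1.005169838338183, 'ft_force': array([-0.24935374, -0.1251538 ,  0.32748205])}
scene [[492.63879972   0.         325.98778479]
 [  0.         492.63879972 240.95119269]
 [  0.           0.           1.        ]] -0.10290689477781403 [[ 3.43462966e-02  5.97884799e-01 -8.00845864e-01  1.21313452e+03]
 [ 9.99253703e-01 -3.47148701e-02  1.69385540e-02 -1.51467679e+01]
 [-1.76739562e-02 -8.00829972e-01 -5.98630927e-01  6.15095980e+02]
 [ 0.00000000e+00  0.00000000e+00  0.00000000e+00  1.00000000e+00]]
short_center [([283, 442], 0.97)]
medium_center [([275, 219], 0.93), ([272, 264], 0.7), ([291, 241], 0.66), ([305, 302], 0.57)]
long_center [([208, 335], 0.66)]
ped_low_top [([306, 241], 0.86)]
ped_mid_top [([292, 440], 0.89), ([248, 182], 0.59)]
ped_high_top [([228, 339], 0.94), ([257, 266], 0.23)]
spare_top [([251, 183], 0.72)]
dishes [([258, 269], 0.77)]
dropper [([314, 356], 0.69)]
coffee [([229, 436], 0
[... 185 characters left out ...]
25e-01  1.73738820e-01  3.57836467e+02]
 [-9.99735708e-01  2.12642922e-02 -8.73755661e-03  6.43275980e+00]
 [ 4.90800272e-03 -1.73889143e-01 -9.84753003e-01  8.63249946e+02]
 [ 0.00000000e+00  0.00000000e+00  0.00000000e+00  1.00000000e+00]]
short_center [([172, 208], 0.76)]
medium_center [([169, 406], 0.77), ([274, 308], 0.63), ([224, 434], 0.59), ([229, 392], 0.58), ([182, 350], 0.52), ([184, 293], 0.34)]
long_center [([272, 312], 0.84)]
ped_low_top [([177, 402], 0.72), ([169, 406], 0.46)]
ped_mid_top [([175, 214], 0.6)]
ped_high_top [([273, 309], 0.89)]
spare_top [([278, 489], 0.81), ([273, 311], 0.37)]
dishes []
dropper [([184, 293], 0.85), ([285, 389], 0.17)]
coffee [([325, 183], 0.64)]
```

View pics/scene0.png

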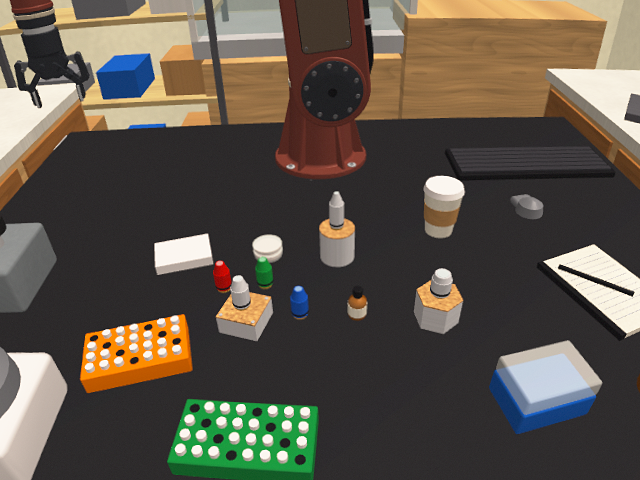

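View pics/top0.png

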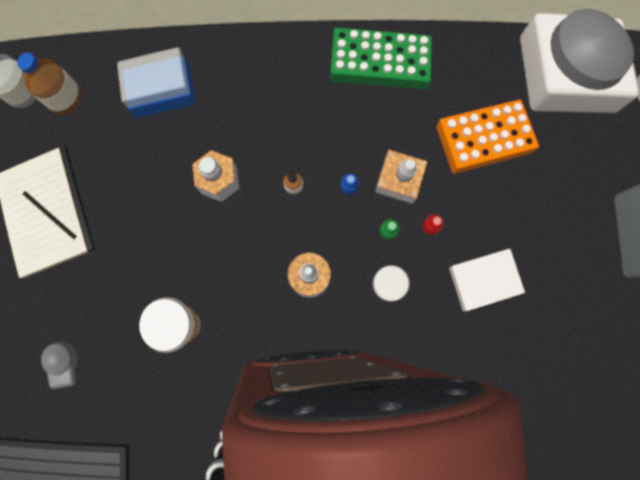

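```bash
python3 - <<'E'
import cv2
a=cv2.imread("pics/scene0.png")[190:350,150:480]; b=cv2.imread("pics/top0.png")[120:320,180:560]
cv2.imwrite("pics/crop_s.png",cv2.resize(a,None,fx=2.4,fy=2.4,interpolation=3)); cv2.imwrite("pics/crop_t.png",cv2.resize(b,None,fx=2.1,fy=2.1,interpolation=3))
E
```

```text
(no output)
```

View pics/crop_s.png

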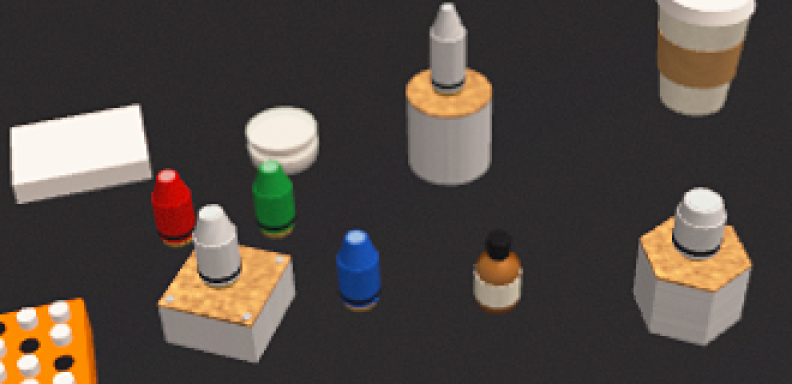

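View pics/crop_t.png

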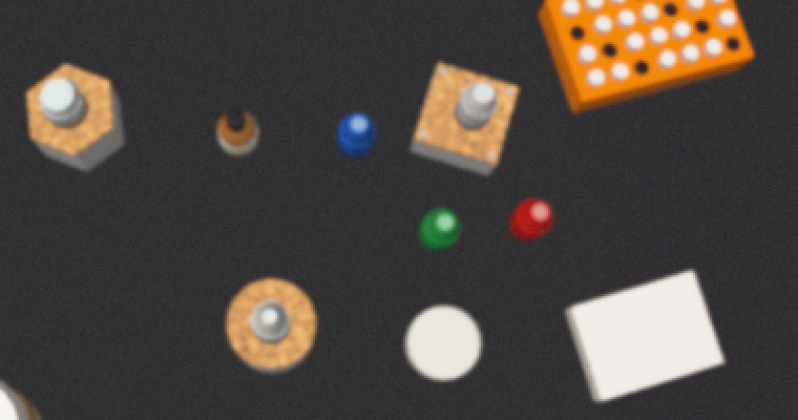

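The bare-metal objectives are these. The short one is on the hexagon at scene (283,442) / top (172,208). The long one is on the round post at scene (208,335) / top (272,312). For the medium there are four candidates: red at scene (275,219), green (272,264), blue (305,302) and bare metal at (291,241) / top (169,406). Only the last fits, since it is uncoloured and stands on a pedestal (the square), and the crops confirm it. Next I work out positions.

```bash
cat > h.py <<'E'
import numpy as np, cv2
from scipy.optimize import least_squares
def dist(p): return np.array([p["k1"],0,0,0,0.])
def ray(p,rc):
    K=np.array(p["camera_matrix"]);E=np.array(p["extrinsics"])
    u=cv2.undistortPoints(np.array([[[rc[1],rc[0]]]],float),K,dist(p),None,None)[0,0]
    return E[:3,3],E[:3,:3]@np.array([u[0],u[1],1.])
def plane(p,rc,z):
    o,d=ray(p,rc); return o+d*(z-o[2])/d[2]
def proj(p,X):
    E=np.array(p["extrinsics"]);K=np.array(p["camera_matrix"])
    X=(np.atleast_2d(X)-E[:3,3])@E[:3,:3]
    u=cv2.projectPoints(X.reshape(-1,1,3),np.zeros(3),np.zeros(3),K,dist(p))[0]
    return u.reshape(-1,2) # col,row
OBJ={"short":[(0,12.5),(5,12.5),(5,17),(34,17),(44,13)],"medium":[(0,12.5),(5,12.5),(5,15),(42,15),(60,8)],"long":[(0,12.5),(5,12.5),(5,14),(54,14),(76,5)]}
def objpts(n,x,y,z0):
    a=np.linspace(0,2*np.pi,24,endpoint=False)
    return np.array([(x+R*np.cos(t),y+R*np.sin(t),z0+h) for h,R in OBJ[n] for t in a])
def draw(img,p,X,c):
    h=cv2.convexHull(proj(p,X).astype(np.float32)); S=4
    cv2.polylines(img,[np.round(h*S).astype(int)],True,c,1,cv2.LINE_AA,2) if 0 else cv2.polylines(img,[np.round(h*S).astype(np.int32)],True,c,1,cv2.LINE_AA,2)
E
cat > m.py <<'E'
from station import imaging
from h import *
Z={"low":38,"mid":54,"high":70}
roi={"scene":{"low":(280,330,210,280),"mid":(275,335,405,470),"high":(215,245,312,362)},"top":{"low":(140,210,365,435),"mid":(140,205,185,245),"high":(245,305,280,338)}}
P={n:imaging.grab_frame(n) for n in("scene","top")}
for n,p in P.items():
    hsv=cv2.cvtColor(p["pixels"],cv2.COLOR_RGB2HSV)
    m=((hsv[...,0]>5)&(hsv[...,0]<25)&(hsv[...,1]>80)&(hsv[...,2]>110)).astype(np.uint8)
    for k,(a,b,c,d) in roi[n].items():
        mm=np.zeros_like(m); mm[a:b,c:d]=m[a:b,c:d]; mm=cv2.morphologyEx(mm,cv2.MORPH_OPEN,np.ones((2,2),np.uint8))
        ys,xs=np.nonzero(mm); W=np.array([plane(p,(y,x),Z[k])[:2] for y,x in zip(ys,xs)],np.float32)
        H=cv2.convexHull(W); M=cv2.moments(H); R=cv2.minAreaRect(W); C=cv2.minEnclosingCircle(W)
        print(n,k,"centroid",round(M["m10"]/M["m00"],1),round(M["m01"]/M["m00"],1),"rect",np.round(R[0],1),np.round(R[1],1),round(R[2],1),"circ",np.round(C[0],1),round(C[1],1),"area",round(M["m00"]))
    w=((hsv[...,1]<40)&(hsv[...,2]>(150 if n=="scene" else 170))).astype(np.uint8)
    a,b,c,d={"scene":(228,262,145,215),"top":(245,312,445,528)}[n]
    mm=np.zeros_like(w);mm[a:b,c:d]=w[a:b,c:d]; ys,xs=np.nonzero(mm)
    W=np.array([plane(p,(y,x),20)[:2] for y,x in zip(ys,xs)],np.float32);print(n,"spare",[np.round(v,1) for v in cv2.minAreaRect(W)])
def tri(a,b):
    A=[];B=[]
    for n,rc in(("scene",a),("top",b)):
        o,d=ray(P[n],rc);d/=np.linalg.norm(d);Q=np.eye(3)-np.outer(d,d);A.append(Q);B.append(Q@o)
    X=np.linalg.solve(sum(A),sum(B));return np.round(X,1)
for t,a,b in(("short",(283,442),(172,208)),("medium",(291,241),(169,406)),("long",(208,335),(272,312)),("coffee",(229,436),(325,183)),("dropper",(314,356),(184,293))):print(t,tri(a,b))
for t,rc,z in(("short",(172,208),76),("medium",(169,406),68),("long",(272,312),108)):
  print(t,plane(P["top"],rc,z).round(1))
for t,a,b in(("short",(283,442),76),("medium",(291,241),68),("long",(208,335),108)):print(t,"scene",plane(P["scene"],a,b).round(1))
for t,rc in(("blue",(186,349)),("green",(231,389)),("red",(226,431))): print(t,plane(P["top"],rc,20).round(1))
E
python3 m.py
```

```text
scene low centroid 612.6 -142.3 rect [ 615.9 -141.1] [85.8 90.3] 87.6 circ [ 612.6 -140.4] 54.0 area 6366
scene mid centroid 625.2 184.4 rect [626.4 183.9] [75.6 69.6] 72.6 circ [625.  185.7] 40.0 area 4119
scene high centroid 446.2 23.9 rect [446.6  23.8] [67.4 65.8] 88.6 circ [445.5  24.3] 35.9 area 3666
scene spare [array([ 435.4, -286.2]), array([ 97.3, 111. ]), np.float64(14.3)]
top low centroid 611.2 -144.6 rect [ 611.4 -144.6] [73.7 73.1] 70.4 circ [ 610.5 -144.8] 49.4 area 5285
top mid centroid 616.7 183.0 rect [617.  183.5] [77.9 71.4] 1.9 circ [616.6 182.9] 39.6 area 4270
top high centroid 436.5 21.0 rect [436.2  20.9] [69.8 68.5] 43.7 circ [436.2  20.8] 35.5 area 3795
top spare [array([ 425.2, -286.7]), array([ 81. , 113.4]), np.float64(14.6)]
short [612.3 188.7  70.8]
medium [ 611.  -144.4   68.4]
long [436.1  18.1 110.8]
coffee [358.6 243.2  -1.3]
dropper [607.6  48.2   2. ]
short [610.7 188.   76. ]
medium [ 611.2 -144.8   68. ]
long [436.4  16.6 108. ]
short scene [618.1 186.2  76. ]
medium scene [ 610.7 -144.2   68. ]
long scene [431.9  19.8 108. ]
blue [596.7 -50.5  20. ]
green [ 514.2 -117.8   20. ]
red [ 521.5 -192.4   20. ]
```

```bash
cat > ov.py <<'E'
import sys
from station import imaging
from h import *
t=np.linspace(0,2*np.pi,40)
def ped(x,y,z,kind,yaw):
    if kind=="c": q=np.c_[34*np.cos(t),34*np.sin(t)]
    elif kind=="s": q=np.array([[35,35],[35,-35],[-35,-35],[-35,35.]])
    elif kind=="w": q=np.array([[40,55],[40,-55],[-40,-55],[-40,55.]])
    else: a=np.arange(6)*np.pi/3; q=68/np.sqrt(3)*np.c_[np.cos(a),np.sin(a)]
    c,s=np.cos(yaw),np.sin(yaw); q=q@np.array([[c,s],[-s,c]])
    return np.c_[q[:,0]+x,q[:,1]+y,np.full(len(q),z)]
def overlay(items,name,boxes):
    for n in("scene","top"):
        p=imaging.grab_frame(n);S=4
        im=cv2.resize(p["pixels"][:,:,::-1],None,fx=S,fy=S,interpolation=cv2.INTER_CUBIC)
        for X,c in items:
            h=cv2.convexHull(proj(p,X).astype(np.float32)).reshape(-1,2)
            cv2.polylines(im,[np.round((h+.5)*S).astype(np.int32)],True,c,1,cv2.LINE_AA)
        tiles=[cv2.resize(im[a*S:b*S,c*S:d*S],(390,290)) for a,b,c,d in boxes[n]]
        while len(tiles)<4: tiles.append(np.zeros_like(tiles[0]))
        cv2.imwrite(f"pics/{name}_{n}.png",np.vstack([np.hstack(tiles[:2]),np.hstack(tiles[2:4])]))
E
cat > o1.py <<'E'
from ov import *
g=(0,255,0);m=(255,0,255)
it=[(ped(611.3,-144.6,38,"s",np.radians(-19)),g),(ped(616.8,183.2,54,"h",np.radians(2)),g),(ped(436.4,20.9,70,"c",0),g),(ped(425.2,-286.7,20,"w",np.radians(14.6)),g),
(objpts("short",611,188,54),m),(objpts("medium",611,-144.6,38),m),(objpts("long",436.4,17,70),m)]
overlay(it,"ov1",{"scene":[(260,330,200,294),(260,330,395,489),(185,255,290,384),(220,290,140,234)],"top":[(140,210,355,449),(140,210,165,259),(240,310,262,356),(245,315,440,534)]})
E
python3 o1.py
```

```text
(no output)
```

View pics/ov1_scene.png

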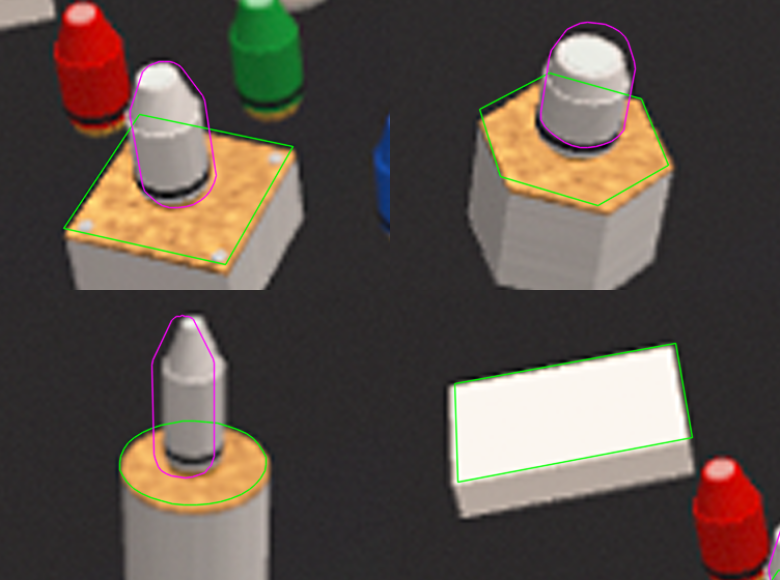

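View pics/ov1_top.png

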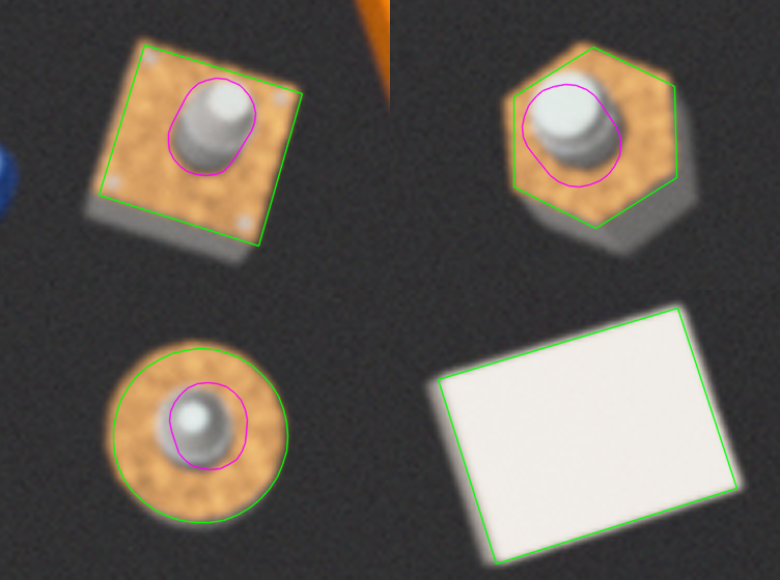

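The scene camera is off by a few pixels in rows, so I use the top camera's positions: short about (617.5,187), medium (612,-145), long (437,22). I will check them with the gripper. First I turn the jaws so that tool x is world +y and tool y is world +x.

```bash
python3 -m handwheel '[[[0,0,0],-10.5,1],[[0,0,0],-10.5,1],[[0,0,0],-10.5,1],[[0,0,0],-10.5,1],[[0,0,0],-10.5,1]]'; python3 -m handwheel '[[[0,0,0],-10.6,1],[[0,0,0],-10.6,1],[[0,0,0],0,1],[[0,0,0],0,1],[[0,0,0],0,1]]'
```

```text
clock: 1.92
position: [168.0, -576.0, 242.3]
ee_rot: [0.824, 0.567, -0.0, 0.0]
ft_force: [-0.1, -0.3, -0.8]
grip_width: 1.001
clock: 2.55
position: [168.0, -576.0, 242.3]
ee_rot: [0.708, 0.706, -0.0, 0.0]
ft_force: [0.1, 0.0, -0.4]
grip_width: 1.0
```

```bash
python3 -m handwheel '[[[3.82,2.25,0],0,1],[[3.82,2.25,0],0,1],[[3.82,2.25,0],0,1],[[3.82,2.25,0],0,1],[[3.82,2.25,0],0,1]]'; python3 -m handwheel '[[[3.82,2.25,0],0,1],[[3.82,2.25,0],0,1],[[3.82,2.25,0],0,1],[[3.82,2.25,0],0,1],[[3.82,2.25,0],0,1]]';python3 -m handwheel '[[[3.82,2.25,0],0,1],[[3.82,2.25,0],0,1],[[3.82,2.25,0],0,1],[[3.82,2.25,0],0,1],[[3.82,2.25,0],0,1]]';python3 -m handwheel '[[[3.82,2.25,0],0,1],[[3.82,2.25,0],0,1],[[3.82,2.25,0],0,1],[[3.82,2.25,0],0,1],[[3.82,2.25,0],0,1]]'; python3 -m handwheel '[[[0,0,2],0,1],[[0,0,2],0,1],[[0,0,2],0,1],[[0,0,2],0,1],[[0,0,0],0,1]]'
```

```text
clock: 3.18
position: [281.2, -383.9, 242.4]
ee_rot: [0.708, 0.706, -0.0, 0.0]
ft_force: [0.0, -0.7, 0.7]
grip_width: 1.004
clock: 3.8
position: [393.9, -192.9, 242.5]
ee_rot: [0.708, 0.706, -0.0, 0.0]
ft_force: [1.4, -0.8, 0.1]
grip_width: 1.001
clock: 4.42
position: [506.6, -1.8, 242.4]
ee_rot: [0.708, 0.706, 0.0, 0.0]
ft_force: [-0.3, 0.0, 0.4]
grip_width: 0.999
clock: 5.05
position: [619.2, 189.0, 242.3]
ee_rot: [0.708, 0.706, 0.0, 0.0]
ft_force: [1.1, 0.3, 0.1]
grip_width: 0.998
clock: 5.68
position: [617.4, 187.4, 160.2]
ee_rot: [0.708, 0.707, -0.001, -0.001]
ft_force: [-1.1, 0.8, 0.6]
grip_width: 0.999
```

```bash
python3 - <<'E'
from station import imaging
import cv2,numpy as np
a=[]
for n,(y,x) in(("scene",(180,350)),("top",(60,100))):
    p=imaging.grab_frame(n)["pixels"][y:y+180,x:x+200,::-1]; a.append(cv2.resize(p,None,fx=2,fy=2,interpolation=3))
cv2.imwrite("pics/a1.png",np.hstack(a))
E
```

```text
(no output)
```

View pics/a1.png

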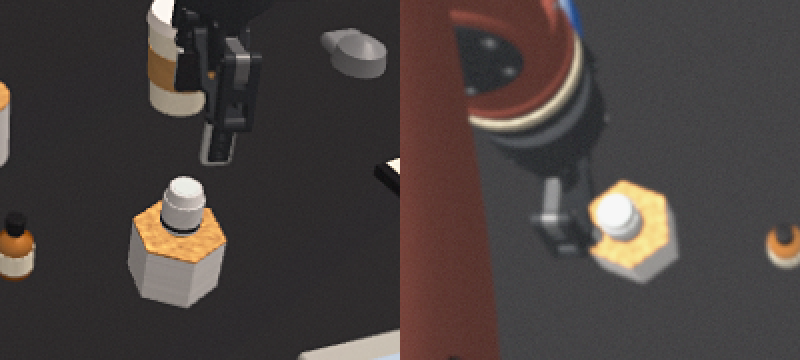

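```bash
python3 - <<'E'
from station import imaging,r
from h import *
for n in("scene","top"):
    p=imaging.grab_frame(n)
    for X in((617.4,187.4,150),(617+48,187.4,150),(617-48,187.4,150),(617.4,187.4,98)): print(n,X,proj(p,X).round(1))
    im=p["pixels"][:,:,::-1]; cv2.imwrite(f"pics/a2{n}.png",im)
s=r.read_state();print(s["qpos"],s["ee_rot"])
E
```

```text
scene (617.4, 187.4, 150) [[448.6 246.9]]
scene (665, 187.4, 150) [[456.1 266.5]]
scene (569, 187.4, 150) [[441.7 228.9]]
scene (617.4, 187.4, 98) [[444.4 272.5]]
top (617.4, 187.4, 150) [[197.9 153.3]]
top (665, 187.4, 150) [[199.  124.3]]
top (569, 187.4, 150) [[196.9 183.7]]
top (617.4, 187.4, 98) [[205.5 164. ]]
[ 9.26002148e-02  2.44147176e-01  1.09202763e-01  1.43422116e+00
 -7.16118251e-05  1.66432341e+00] [7.07434188e-01 7.06778752e-01 6.04788504e-04 5.48047806e-04]
```

View pics/a2top.png

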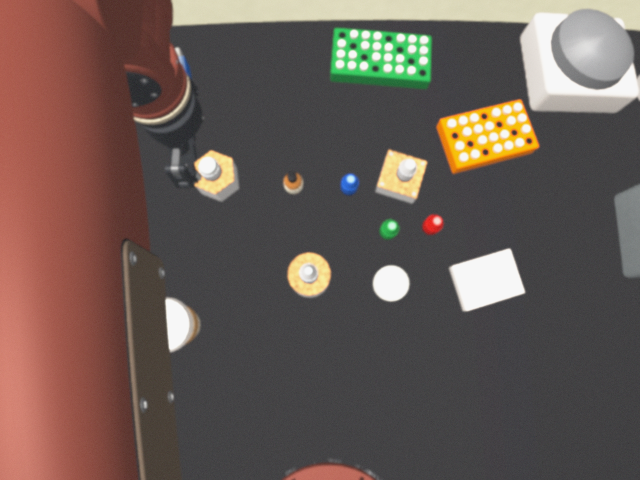

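View pics/a2scene.png

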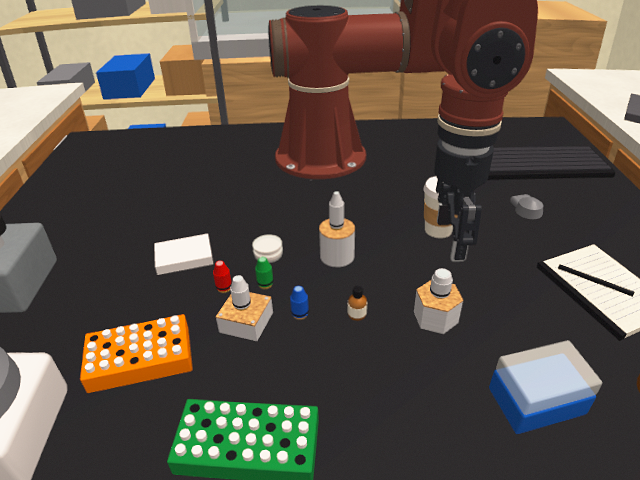

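```bash
python3 - <<'E'
import cv2
from h import *
im=cv2.imread("pics/a2top.png")[100:210,140:260]
im=cv2.convertScaleAbs(cv2.resize(im,None,fx=5,fy=5,interpolation=3),alpha=1.6,beta=20)
cv2.imwrite("pics/a3.png",im)
E
```

```text
(no output)
```

View pics/a3.png

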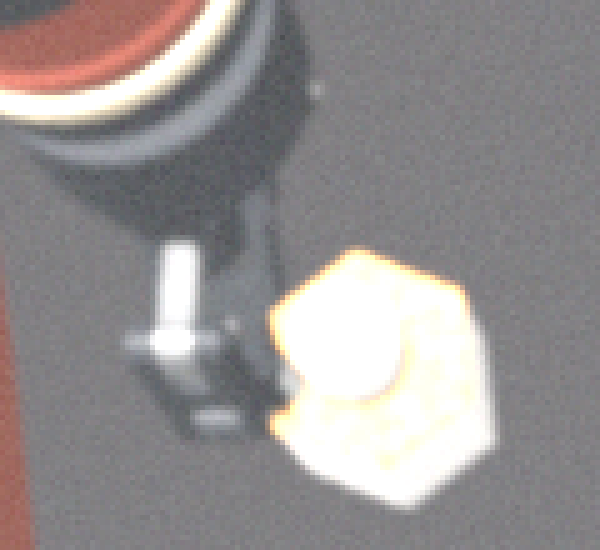

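The tips show at top (197,182) and scene (459,258), consistent with the kinematics, so I descend and grasp.

```bash
python3 -m handwheel '[[[0,0,2],0,1],[[0,0,2],0,1],[[0,0,2],0,1],[[0,0,1.5],0,1],[[0,0,1],0,1]]'; python3 -m handwheel '[[[0,0,0.7],0,1],[[0,0,0],0,1],[[0,0,0],0,-0.1],[[0,0,0],0,-1],[[0,0,0],0,-1]]';python3 -m handwheel '[[[0,0,0],0,-1],[[0,0,0],0,-1],[[0,0,0],0,-1],[[0,0,0],0,-1],[[0,0,0],0,-1]]'
python3 - <<'E'
from ov import *
p=imaging.grab_frame("scene");cv2.imwrite("pics/a4.png",cv2.resize(p["pixels"][200:350,350:550,::-1],None,fx=3,fy=3,interpolation=3))
E
```

```text
clock: 6.5
position: [618.0, 187.6, 75.8]
ee_rot: [0.707, 0.707, -0.001, -0.0]
ft_force: [0.9, -0.7, 0.3]
grip_width: 1.001
clock: 7.12
position: [618.7, 187.7, 70.8]
ee_rot: [0.707, 0.707, 0.0, 0.0]
ft_force: [-4.5, 0.2, 29.3]
grip_width: 0.381
clock: 7.75
position: [618.9, 187.7, 70.9]
ee_rot: [0.707, 0.707, 0.0, 0.0]
ft_force: [-0.8, -0.2, 5.1]
grip_width: 0.38
```

View pics/a4.png

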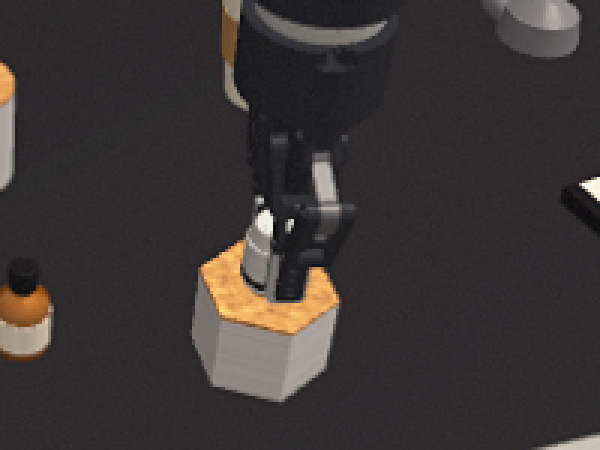

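```bash
python3 -m handwheel '[[[0,0,-1],0,-1],[[0,0,-2],0,-1],[[0,0,-3],0,-1],[[0,0,-4],0,-1],[[0,0,-3],0,-1]]'; python3 -m handwheel '[[[-1.6,-0.7,0],0,-1],[[-3,-1.2,0],0,-1],[[-3,-1.2,0],0,-1],[[-3,-1.2,0],0,-1],[[-3,-1.2,0],0,-1]]';python3 -m handwheel '[[[-3,-1.2,0],0,-1],[[-3,-1.2,0],0,-1],[[-3,-1.2,0],0,-1],[[-3,-1.2,0],0,-1],[[-3,-1.2,0],0,-1]]';python3 -m handwheel '[[[-3,-1.3,0],0,-1],[[-3,-1.3,0],0,-1],[[-3,-1.3,0],0,-1],[[-3,-1.3,0],0,-1],[[-3,-1.3,0],0,-1]]';python3 -m handwheel '[[[-0.5,-0.05,0],0,-1],[[0,0,2],0,-1],[[0,0,2],0,-1],[[0,0,2],0,-1],[[0,0,2],0,-1]]'
python3 - <<'E'
from ov import *
for n in("scene","top"):
    p=imaging.grab_frame(n);cv2.imwrite(f"pics/a5{n}.png",p["pixels"][:,:,::-1])
E
```

```text
clock: 8.43
position: [619.0, 187.7, 203.6]
ee_rot: [0.707, 0.707, 0.001, 0.001]
ft_force: [0.6, -0.0, -0.8]
grip_width: 0.379
clock: 9.05
position: [563.2, 50.8, 201.7]
ee_rot: [0.707, 0.707, 0.0, 0.001]
ft_force: [-0.7, 0.0, -0.7]
grip_width: 0.384
clock: 9.68
position: [503.1, -99.3, 201.8]
ee_rot: [0.707, 0.707, 0.0, 0.001]
ft_force: [0.2, 0.5, -1.0]
grip_width: 0.381
clock: 10.3
position: [437.9, -249.3, 201.8]
ee_rot: [0.707, 0.707, -0.0, 0.001]
ft_force: [0.1, -0.9, -0.9]
grip_width: 0.379
clock: 10.92
position: [437.6, -252.4, 118.4]
ee_rot: [0.707, 0.707, -0.0, -0.001]
ft_force: [0.3, -0.0, -1.4]
grip_width: 0.379
```

View pics/a5scene.png

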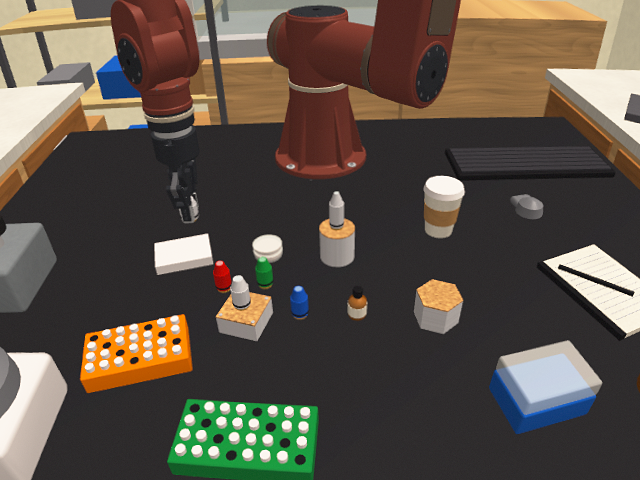

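View pics/a5top.png

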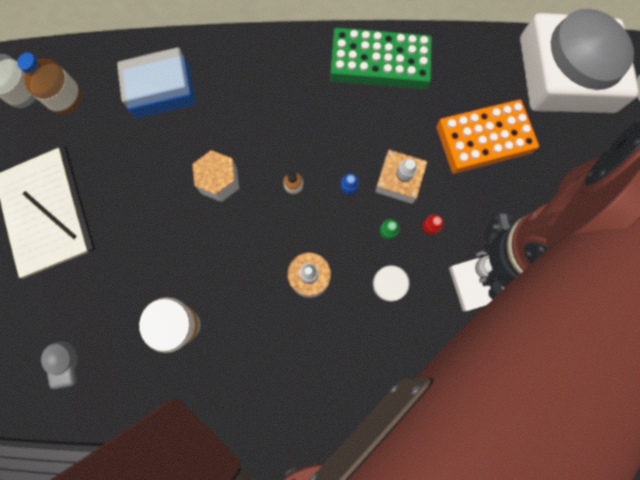

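```bash
python3 -m handwheel '[[[-1.6,-0.6,0],0,-1],[[-1.6,-0.6,0],0,-1],[[0,0,2],0,-1],[[0,0,2],0,-1],[[0,0,0],0,-1]]';python3 -m handwheel '[[[0,0,0],0,-1],[[0,0,0],0,-1],[[0,0,0],0,-1],[[0,0,0],0,-1],[[0,0,0],0,-1]]'
cat > hold.py <<'E'
import sys
from ov import *
from station import r
def hold(n,foot,name,dx=0,dy=0,extra=()):
    s=r.read_state();x,y,z=s["position"];print(s["position"].round(1),s["ee_rot"].round(4),s["ft_force"].round(1))
    items=[(objpts(n,x+dx,y+dy,z-foot),(255,0,255))]+list(extra)
    P={k:imaging.grab_frame(k) for k in("scene","top")}
    bx={}
    for k in P:
        c,rr=proj(P[k],(x,y,z))[0].astype(int); bx[k]=[(max(rr-40,0),max(rr-40,0)+90,max(c-60,0),max(c-60,0)+121)]
    tiles=[]
    for k,p in P.items():
        S=4;im=cv2.resize(p["pixels"][:,:,::-1],None,fx=S,fy=S,interpolation=cv2.INTER_CUBIC)
        for X,c in items:
            h=cv2.convexHull(proj(p,X).astype(np.float32)).reshape(-1,2)
            cv2.polylines(im,[np.round((h+.5)*S).astype(np.int32)],True,c,1,cv2.LINE_AA)
        a,b,c,d=bx[k][0];t=cv2.convertScaleAbs(im[a*S:b*S,c*S:d*S],alpha=1.3,beta=10);tiles.append(cv2.resize(t,(390,290)))
    cv2.imwrite(f"pics/{name}.png",np.hstack(tiles))
E
python3 -c "
from hold import *
hold('short',16.9,'h1',0,0,[(ped(425.5,-286.5,20,'w',np.radians(14.6)),(0,255,0))])"
```

```text
clock: 11.65
position: [424.8, -285.7, 79.5]
ee_rot: [0.708, 0.706, -0.0, -0.001]
ft_force: [-0.6, -0.1, -0.6]
grip_width: 0.383
clock: 12.28
position: [425.8, -285.2, 80.4]
ee_rot: [0.707, 0.707, -0.0, 0.0]
ft_force: [0.3, -0.0, -1.3]
grip_width: 0.378
[ 425.8 -285.2   80.4] [ 7.073e-01  7.069e-01 -0.000e+00  1.000e-04] [ 0.3 -0.  -1.3]
```

View pics/h1.png

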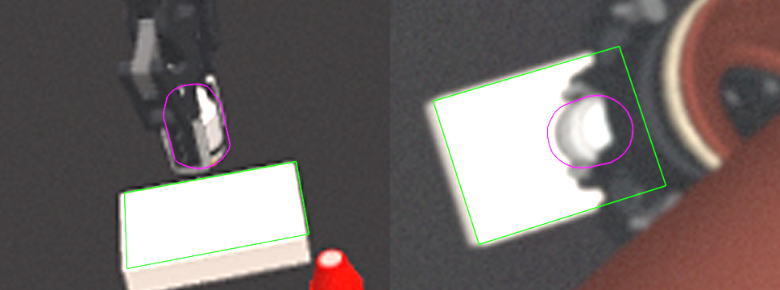

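```bash
python3 -m handwheel '[[[0,0,1.5],0,-1],[[0,0,1.5],0,-1],[[0,0,0.7],0,-1],[[0,0,0.4],0,-1],[[0,0,0],0,-1]]';python3 -m handwheel '[[[0,0,0.2],0,-1],[[0,0,0],0,-1],[[0,0,0],0,-1],[[0,0,0],0,-1],[[0,0,0],0,-1]]'
```

```text
clock: 13.0
position: [425.7, -285.1, 39.1]
ee_rot: [0.707, 0.707, -0.0, -0.0]
ft_force: [0.2, -1.2, -0.4]
grip_width: 0.381
clock: 13.62
position: [425.8, -285.3, 37.4]
ee_rot: [0.707, 0.707, -0.0, 0.0]
ft_force: [0.3, -0.1, -0.9]
grip_width: 0.38
```

```bash
python3 -m handwheel '[[[0,0,0.1],0,-1],[[0,0,0],0,-1],[[0,0,0.1],0,-1],[[0,0,0],0,-1],[[0,0,0],0,-1]]'
```

```text
clock: 14.25
position: [425.8, -285.4, 36.8]
ee_rot: [0.707, 0.707, -0.0, 0.0]
ft_force: [-5.2, 5.0, 14.8]
grip_width: 0.381
```

```bash
python3 -m handwheel '[[[0,0,0],0,0],[[0,0,0],0,0.3],[[0,0,0],0,0.6],[[0,0,0],0,1],[[0,0,0],0,1]]';python3 -m handwheel '[[[0,0,-1],0,1],[[0,0,-2],0,1],[[0,0,-3],0,1],[[0,0,-3],0,1],[[0,0,-3],0,1]]'
python3 -c "
from hold import *
hold('short',120,'h2',0,0,[(ped(425.5,-286.5,20,'w',np.radians(14.6)),(0,255,0)),(objpts('short',425.8,-287,20),(255,255,0))])"
```

```text
clock: 14.88
position: [425.7, -285.2, 35.2]
ee_rot: [0.707, 0.707, -0.0, -0.0]
ft_force: [0.4, 0.2, -0.4]
grip_width: 1.003
clock: 15.5
position: [425.8, -285.2, 157.1]
ee_rot: [0.707, 0.707, -0.0, 0.0]
ft_force: [0.3, -0.3, -0.2]
grip_width: 0.999
[ 425.8 -285.2  157.1] [ 7.073e-01  7.069e-01 -0.000e+00  4.000e-04] [ 0.3 -0.3 -0.2]
```

View pics/h2.png

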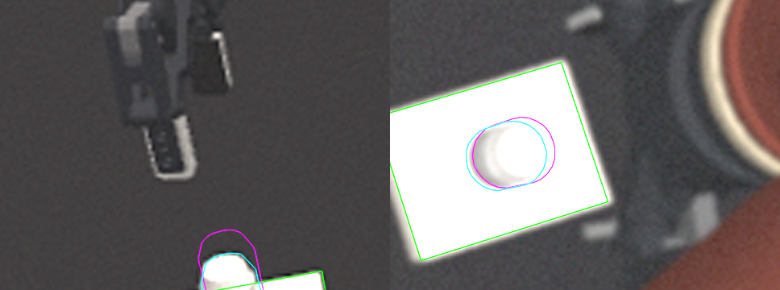

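```bash
cat > fit.py <<'E'
from ov import *
from scipy.optimize import minimize
S=4
def sil(p,X,box):
    a,b,c,d=box; h=cv2.convexHull(proj(p,X).astype(np.float32)).reshape(-1,2)+.5-np.array([c,a])
    m=np.zeros(((b-a)*S,(d-c)*S),np.uint8); cv2.fillConvexPoly(m,np.round(h*S*16).astype(np.int32),1,cv2.LINE_8,4); return m
def up(m,box):
    a,b,c,d=box; return cv2.resize(m[a:b,c:d].astype(np.float32),None,fx=S,fy=S,interpolation=cv2.INTER_LINEAR)>.5
def fit(p,mask,gen,x0,box,step=3):
    M=up(mask,box)
    f=lambda v:-(lambda s:(s&M).sum()/(s|M).sum())(sil(p,gen(v),box).astype(bool))
    x0=np.array(x0,float); sim=np.vstack([x0]+[x0+np.eye(len(x0))[i]*(step if i<2 else .15) for i in range(len(x0))])
    r=minimize(f,x0,method="Nelder-Mead",options=dict(initial_simplex=sim,xatol=.05,fatol=1e-4)); return r.x.round(2),round(-r.fun,3)
def box(p,X,m=8):
    h=proj(p,X); c0,r0=h.min(0).astype(int)-m; c1,r1=h.max(0).astype(int)+m; return (r0,r1,c0,c1)
def masks(p):
    hsv=cv2.cvtColor(p["pixels"],cv2.COLOR_RGB2HSV)
    cork=((hsv[...,0]>3)&(hsv[...,0]<28)&(hsv[...,1]>75)&(hsv[...,2]>110)).astype(np.uint8)
    return hsv,cork
def pedmask(cork,bx):
    a,b,c,d=bx; m=np.zeros_like(cork); ys,xs=np.nonzero(cork[a:b,c:d]); h=cv2.convexHull(np.c_[xs+c,ys+a].astype(np.int32)); cv2.fillConvexPoly(m,h,1); return m
E
cat > f1.py <<'E'
from fit import *
for n in("scene","top"):
    p=imaging.grab_frame(n);hsv,cork=masks(p)
    for k,kind,z,x0,ob in(("low","s",38,(612,-144,-.33),"medium"),("mid","h",54,(618,184,.03),None),("high","c",70,(437,21.5),"long")):
        g=lambda v:ped(v[0],v[1],z,kind,v[2] if len(v)>2 else 0)
        bx=box(p,g(x0),6); pm=pedmask(cork,bx); print(n,k,*fit(p,pm,g,x0,bx))
        if ob and n=="top":
            g2=lambda v:objpts(ob,v[0],v[1],z); b2=box(p,g2(x0[:2]),3)
            om=((pm>0)&(cork==0)&(hsv[...,1]<75)).astype(np.uint8); om=cv2.morphologyEx(om,cv2.MORPH_OPEN,np.ones((3,3),np.uint8))
            nl,L,st,_=cv2.connectedComponentsWithStats(om); om=(L==1+np.argmax(st[1:,4])).astype(np.uint8)
            print("   ",ob,om.sum(),*fit(p,om,g2,x0[:2],b2))
E
python3 f1.py
```

```text
scene low [ 6.165e+02 -1.435e+02 -3.600e-01] 0.712
scene mid [6.2279e+02 1.8275e+02 1.0000e-01] 0.907
scene high [442.98  21.81] 0.922
top low [ 6.1256e+02 -1.4260e+02 -3.3000e-01] 0.891
    medium 332 [ 612.26 -146.33] 0.895
top mid [6.1842e+02 1.8401e+02 1.1000e-01] 0.901
top high [437.86  22.45] 0.918
    long 292 [435.43  22.49] 0.908
```

```bash
python3 -m handwheel '[[[2,2.73,0],0,1],[[3.5,4.73,0],0,1],[[3.4,4.6,0],0,1],[[3,4,0],0,1],[[2,2.6,0],0,1]]';python3 -m handwheel '[[[0,0,1],0,1],[[0,0,0],0,1],[[0,0,0],0,1],[[0,0,0],0,1],[[0,0,0],0,1]]'
python3 -c "
from hold import *
hold('medium',109,'h3',0,0,[(ped(612.6,-143.5,38,'s',-.33),(0,255,0)),(objpts('medium',612.3,-146.3,38),(255,255,0))])"
```

```text
clock: 16.32
position: [613.2, -144.3, 153.7]
ee_rot: [0.707, 0.707, -0.0, -0.001]
ft_force: [-0.4, 0.3, -0.1]
grip_width: 1.003
clock: 16.95
position: [612.3, -146.8, 145.7]
ee_rot: [0.708, 0.707, 0.0, 0.0]
ft_force: [0.7, 0.8, 0.4]
grip_width: 0.996
[ 612.3 -146.8  145.7] [7.076e-01 7.066e-01 1.000e-04 3.000e-04] [0.7 0.8 0.4]
```

View pics/h3.png

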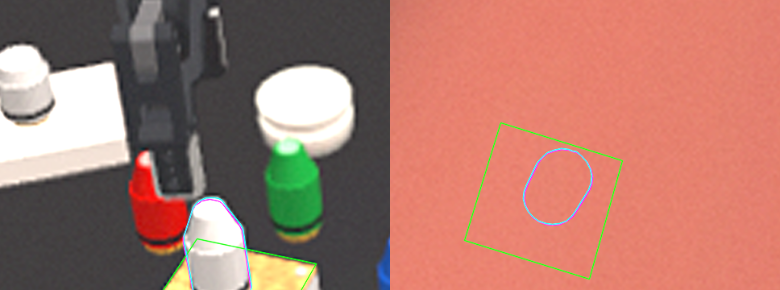

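```bash
python3 -c "
from h import *
from station import imaging
p=imaging.grab_frame('scene')
c,r=proj(p,(612.3,-146.8,145.7))[0].astype(int)
for X in((655,-146.8,146),(612.3,-146.8,68)): q=proj(p,X)[0]; print(q,(q-[c-60,r-40])*390/121)"
```

```text
[229.70342407 272.40938398] [182.76310237 188.26165083]
[239.30113097 291.72124108] [213.69786015 250.50647951]
```

```bash
python3 -m handwheel '[[[0.2,0,2],0,1],[[0,0,2],0,1],[[0,0,2],0,1],[[0,0,1.6],0,1],[[0,0,1],0,1]]'; python3 -m handwheel '[[[0,0,0],0,1],[[0,0,0],0,0.3],[[0,0,0],0,-0.2],[[0,0,0],0,-1],[[0,0,0],0,-1]]';python3 -m handwheel '[[[0,0,0],0,-1],[[0,0,0],0,-1],[[0,0,0],0,-1],[[0,0,0],0,-1],[[0,0,0],0,-1]]'
```

```text
clock: 17.73
position: [611.9, -144.1, 57.7]
ee_rot: [0.707, 0.707, -0.0, -0.001]
ft_force: [-0.1, 0.4, 0.2]
grip_width: 1.0
clock: 18.35
position: [612.7, -144.5, 60.1]
ee_rot: [0.707, 0.707, 0.0, 0.001]
ft_force: [-0.5, 0.1, 4.7]
grip_width: 0.331
clock: 18.98
position: [612.7, -144.6, 60.1]
ee_rot: [0.707, 0.707, 0.0, 0.001]
ft_force: [-0.5, 0.6, 5.4]
grip_width: 0.334
```

```bash
python3 -m handwheel '[[[0,0,-1],0,-1],[[0,0,-2],0,-1],[[0,0,-3],0,-1],[[0,0,-3],0,-1],[[0,0,-2],0,-1]]'; python3 -m handwheel '[[[1.4,0,0],0,-1],[[2.5,0.06,0],0,-1],[[3,0.06,0],0,-1],[[3,0.06,0],0,-1],[[3,0.06,0],0,-1]]'; python3 -m handwheel '[[[3,0.06,0],0,-1],[[3,0.06,0],0,-1],[[3,0.06,0],0,-1],[[3,0.06,0],0,-1],[[3,0.06,0],0,-1]]'; python3 -m handwheel '[[[3,0.06,0],0,-1],[[2,0,1],0,-1],[[0,0,2],0,-1],[[0,0,2],0,-1],[[0,0,0],0,-1]]';python3 -m handwheel '[[[0,0,0],0,-1],[[0,0,0],0,-1],[[0,0,0],0,-1],[[0,0,0],0,-1],[[0,0,0],0,-1]]'
python3 -c "
from hold import *
hold('medium',22.1,'h4',0,0,[(ped(618.4,184,54,'h',.11),(0,255,0))])"
```

```text
clock: 19.6
position: [613.0, -144.6, 172.2]
ee_rot: [0.707, 0.707, 0.0, 0.001]
ft_force: [-0.2, -0.5, -2.2]
grip_width: 0.333
clock: 20.23
position: [614.0, -13.2, 167.7]
ee_rot: [0.707, 0.707, -0.001, -0.001]
ft_force: [0.5, -0.9, -1.1]
grip_width: 0.333
clock: 20.85
position: [616.8, 136.6, 167.6]
ee_rot: [0.707, 0.707, -0.001, -0.001]
ft_force: [0.7, 0.0, -1.4]
grip_width: 0.335
clock: 21.48
position: [616.9, 183.6, 116.0]
ee_rot: [0.708, 0.706, -0.002, -0.001]
ft_force: [-0.1, -0.6, -1.6]
grip_width: 0.329
clock: 22.1
position: [618.7, 184.7, 119.4]
ee_rot: [0.707, 0.707, 0.0, 0.0]
ft_force: [0.2, 0.5, -1.9]
grip_width: 0.332
[618.7 184.7 119.4] [7.073e-01 7.069e-01 1.000e-04 1.000e-04] [ 0.2  0.5 -1.9]
```

View pics/h4.png

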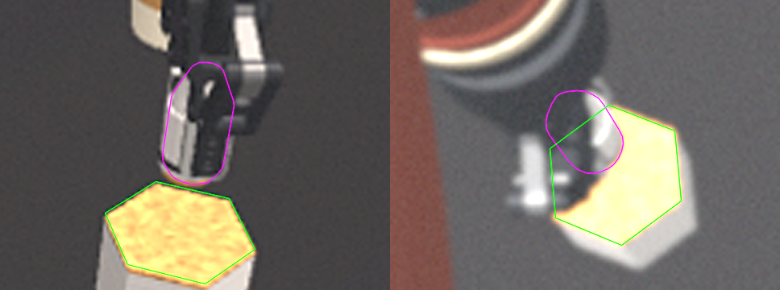

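```bash
python3 -m handwheel '[[[-0.1,0.05,1.5],0,-1],[[0,0,1.5],0,-1],[[0,0,0.7],0,-1],[[0,0,0.3],0,-1],[[0,0,0],0,-1]]';python3 -m handwheel '[[[0,0,0.2],0,-1],[[0,0,0],0,-1],[[0,0,0],0,-1],[[0,0,0.1],0,-1],[[0,0,0],0,-1]]'
```

```text
clock: 22.82
position: [619.1, 183.7, 79.2]
ee_rot: [0.707, 0.707, -0.0, 0.0]
ft_force: [-0.7, -0.6, -2.4]
grip_width: 0.333
clock: 23.45
position: [619.1, 183.7, 76.2]
ee_rot: [0.707, 0.707, -0.0, 0.0]
ft_force: [-0.5, -0.1, -1.6]
grip_width: 0.334
```

```bash
python3 -m handwheel '[[[0,0,0.1],0,-1],[[0,0,0],0,-1],[[0,0,0],0,-1],[[0,0,0],0,-1],[[0,0,0],0,-1]]'
```

```text
clock: 24.08
position: [619.2, 183.7, 76.1]
ee_rot: [0.707, 0.707, 0.0, 0.0]
ft_force: [-5.3, -0.8, 5.8]
grip_width: 0.333
```

Contact at 76.1 with 6 N, so I release and raise.

```bash
python3 -m handwheel '[[[0,0,0],0,0],[[0,0,0],0,0.3],[[0,0,0],0,0.6],[[0,0,0],0,1],[[0,0,0],0,1]]';python3 -m handwheel '[[[0,0,-1],0,1],[[0,0,-2],0,1],[[0,0,-3],0,1],[[0,0,-4],0,1],[[0,0,-3],0,1]]'
python3 -m handwheel '[[[-1,-1,0],0,1],[[-3,-3,0],0,1],[[-4.5,-4.5,0],0,1],[[-4,-4,0],0,1],[[-3.5,-3.6,0],0,1]]';python3 -m handwheel '[[[0,-1.5,0],0,1],[[0,-0.5,0],0,1],[[0,0,0],0,1],[[0,0,0],0,1],[[0,0,0],0,1]]'
python3 f1.py; python3 -c "
from hold import *
hold('long',70,'h5',0,0,[(ped(437.9,22.4,70,'c',0),(0,255,0)),(objpts('long',437,22.5,70),(255,255,0))])
o=ov=None
overlay([(ped(619,184,54,'h',.11),(0,255,0)),(objpts('medium',619,183.7,54),(255,0,255))],'p1',{'scene':[(260,330,395,489),(185,255,290,384)],'top':[(140,210,165,259),(240,310,262,356)]})
"
```

```text
clock: 24.7
position: [619.1, 183.7, 75.2]
ee_rot: [0.707, 0.707, -0.0, 0.0]
ft_force: [-0.4, 0.2, -0.3]
grip_width: 0.999
clock: 25.32
position: [619.7, 183.7, 209.2]
ee_rot: [0.707, 0.707, 0.001, 0.001]
ft_force: [0.9, 0.2, 0.1]
grip_width: 1.0
clock: 25.95
position: [457.8, 23.5, 207.0]
ee_rot: [0.707, 0.707, 0.001, 0.001]
ft_force: [0.6, -0.8, 1.3]
grip_width: 1.003
clock: 26.58
position: [439.1, 24.8, 205.2]
ee_rot: [0.707, 0.707, -0.0, -0.0]
ft_force: [-0.4, -0.2, -0.1]
grip_width: 1.002
scene low [ 6.1642e+02 -1.4373e+02 -3.5000e-01] 0.703
scene mid [6.2318e+02 1.8286e+02 1.2000e-01] 0.92
scene high [442.98  21.81] 0.922
top low [ 6.0955e+02 -1.3926e+02 -2.3000e-01] 0.542
    medium 147 [ 612. -144.] 0.0
top mid [6.1658e+02 1.8810e+02 3.0000e-02] 0.465
top high [429.34  26.16] 0.483
[439.   24.8 205.1] [ 7.072e-01  7.070e-01 -2.000e-04 -2.000e-04] [ 0.1  0.  -0.6]Traceback (most recent call last):
  File "f1.py", line 10, in <module>
    nl,L,st,_=cv2.connectedComponentsWithStats(om); om=(L==1+np.argmax(st[1:,4])).astype(np.uint8)
                                                             ~~~~~~~~~^^^^^^^^^^
    return _wrapfunc(a, 'argmax', axis=axis, out=out, **kwds)
    return bound(*args, **kwds)
ValueError: attempt to get argmax of an empty sequence
```

View pics/h5.png

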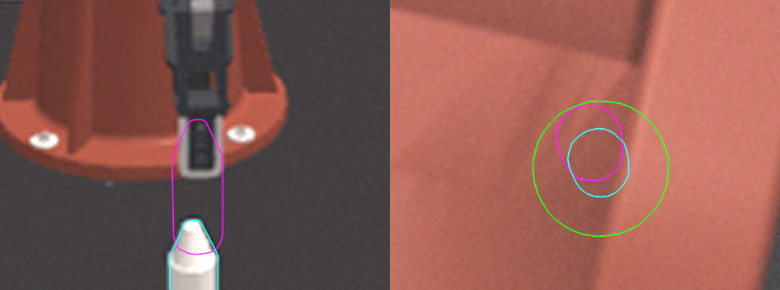

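View pics/p1_scene.png

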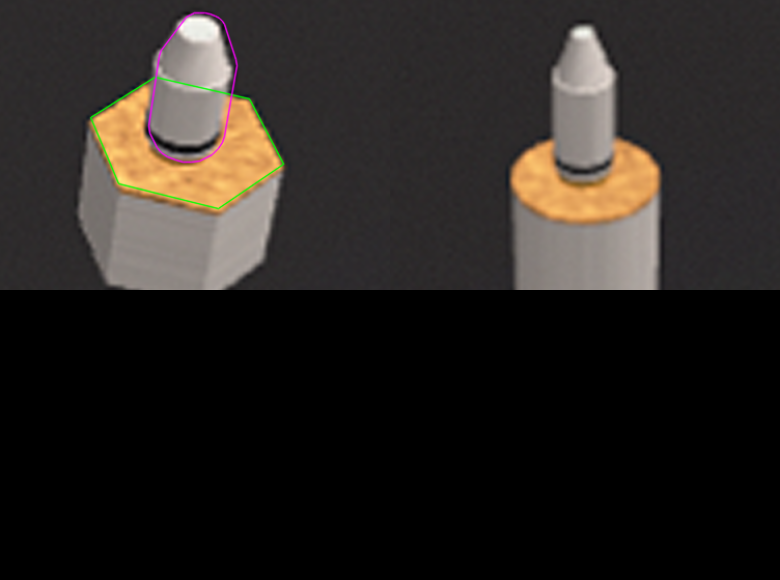

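View pics/p1_top.png

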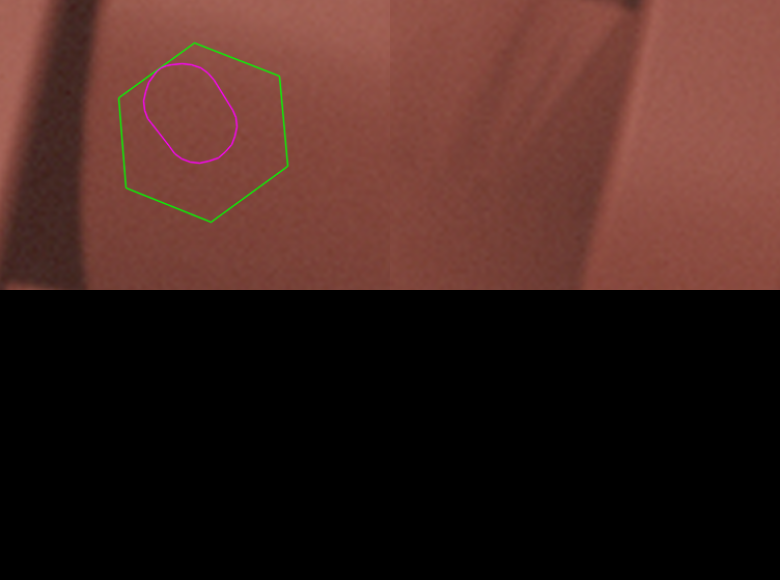

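```bash
python3 -m handwheel '[[[-0.25,-0.2,2],0,1],[[0,0,2.5],0,1],[[0,0,2.5],0,1],[[0,0,1.7],0,1],[[0,0,1],0,1]]'; python3 -m handwheel '[[[0,0,1],0,1],[[0,0,0],0,1],[[0,0,0],0,0.3],[[0,0,0],0,-0.2],[[0,0,0],0,-1]]';python3 -m handwheel '[[[0,0,0],0,-1],[[0,0,0],0,-1],[[0,0,0],0,-1],[[0,0,0],0,-1],[[0,0,0],0,-1]]'
```

```text
clock: 27.5
position: [436.6, 22.1, 107.5]
ee_rot: [0.707, 0.707, -0.0, -0.0]
ft_force: [0.6, -0.3, 0.9]
grip_width: 0.998
clock: 28.12
position: [437.0, 22.0, 98.6]
ee_rot: [0.707, 0.707, 0.0, 0.0]
ft_force: [0.9, 0.4, 0.2]
grip_width: 0.381
clock: 28.75
position: [437.0, 22.0, 98.8]
ee_rot: [0.707, 0.707, 0.0, 0.0]
ft_force: [-2.1, 0.4, 6.1]
grip_width: 0.31
```

```bash
python3 -m handwheel '[[[0,0,-1],0,-1],[[0,0,-2],0,-1],[[0,0,-2.5],0,-1],[[0,0,-2],0,-1],[[0,0,-1],0,-1]]'
python3 - <<'E'
from fit import *
for n in("scene","top"):
    p=imaging.grab_frame(n);hsv,cork=masks(p)
    for k,kind,z,x0,ob in(("low","s",38,(612,-144,-.33),"medium"),("high","c",70,(437,21.5),"long")):
        g=lambda v:ped(v[0],v[1],z,kind,v[2] if len(v)>2 else 0)
        bx=box(p,g(x0),6); pm=pedmask(cork,bx); print(n,k,*fit(p,pm,g,x0,bx))
overlay([(ped(612.6,-143.8,38,'s',-.31),(0,255,0)),(ped(437.9,22.4,70,'c',0),(0,255,0))],'p2',{'scene':[(260,330,200,294),(185,255,290,384)],'top':[(140,210,355,449),(240,310,262,356)]})
E
```

```text
clock: 29.38
position: [437.2, 22.0, 184.5]
ee_rot: [0.707, 0.707, 0.0, 0.001]
ft_force: [0.5, -0.2, -2.2]
grip_width: 0.315
scene low [ 6.1642e+02 -1.4373e+02 -3.5000e-01] 0.703
scene high [442.81  21.73] 0.904
top low [ 6.0955e+02 -1.3926e+02 -2.3000e-01] 0.539
top high [429.34  26.16] 0.483
```

View pics/p2_scene.png

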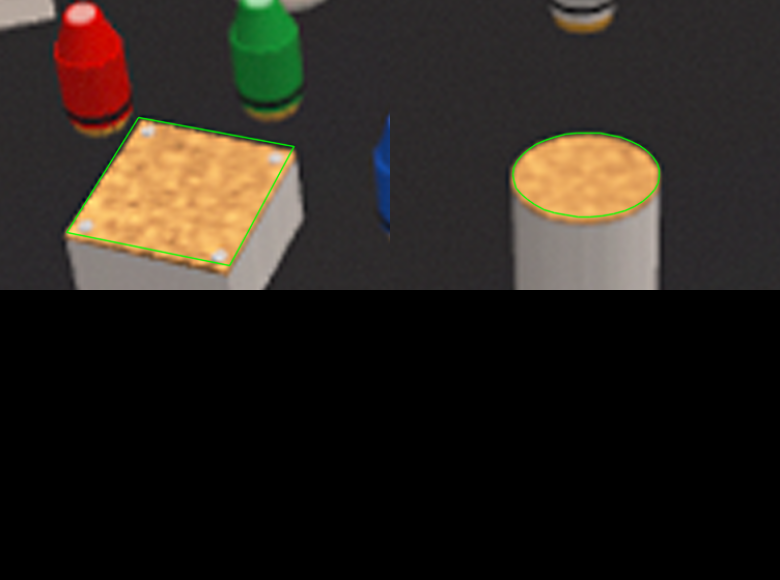

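View pics/p2_top.png

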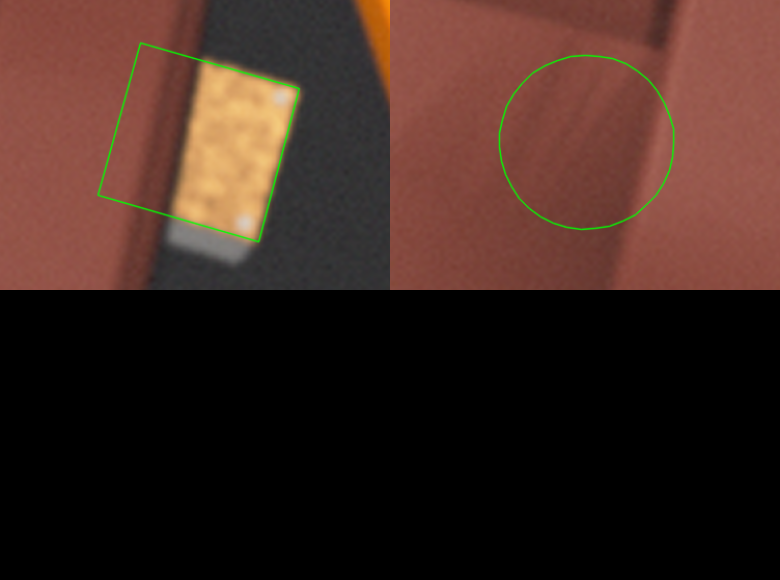

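The fitted outline of the square matches in both views, so I take its centre as (613,-144) and carry the long objective there.

```bash
python3 -m handwheel '[[[-1,1,0],0,-1],[[-2,2.1,0],0,-1],[[-2.5,2.7,0],0,-1],[[-2.5,2.7,0],0,-1],[[-2.5,2.7,0],0,-1]]'; python3 -m handwheel '[[[-2.5,2.7,0],0,-1],[[-2.2,2.3,0],0,-1],[[-1.38,1.38,1],0,-1],[[0,0,2],0,-1],[[0,0,2],0,-1]]';python3 -m handwheel '[[[0,0,1.5],0,-1],[[0,0,0],0,-1],[[0,0,0],0,-1],[[0,0,0],0,-1],[[0,0,0],0,-1]]'
python3 -c "
from hold import *
hold('long',28.8,'h6',0,0,[(ped(613,-143.8,38,'s',-.31),(0,255,0))])"
```

```text
clock: 30.2
position: [549.8, -84.6, 182.2]
ee_rot: [0.707, 0.707, -0.0, -0.0]
ft_force: [0.5, -0.4, -1.8]
grip_width: 0.312
clock: 30.82
position: [611.7, -143.5, 130.9]
ee_rot: [0.707, 0.707, -0.0, -0.001]
ft_force: [0.5, 0.2, -1.6]
grip_width: 0.316
clock: 31.45
position: [612.9, -144.0, 119.1]
ee_rot: [0.707, 0.707, 0.0, 0.001]
ft_force: [-0.4, -0.7, -2.9]
grip_width: 0.314
[ 612.9 -144.   119.1] [7.074e-01 7.069e-01 2.000e-04 6.000e-04] [-0.4 -0.7 -2.9]
```

View pics/h6.png

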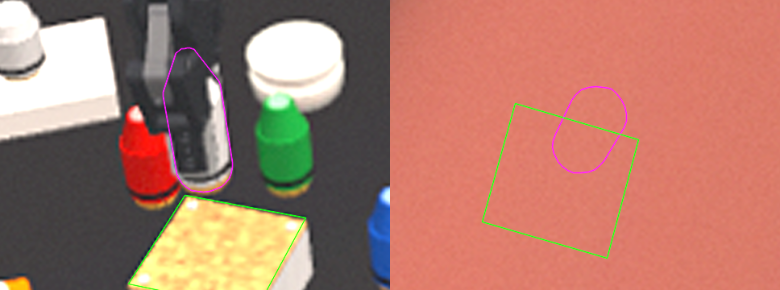

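```bash
python3 -m handwheel '[[[0,0,1.5],0,-1],[[0,0,2],0,-1],[[0,0,1],0,-1],[[0,0,0.3],0,-1],[[0,0,0],0,-1]]';python3 -m handwheel '[[[0,0,0.2],0,-1],[[0,0,0],0,-1],[[0,0,0.2],0,-1],[[0,0,0],0,-1],[[0,0,0],0,-1]]'
```

```text
clock: 32.17
position: [612.5, -143.8, 70.2]
ee_rot: [0.707, 0.707, -0.0, -0.0]
ft_force: [-1.0, 0.4, -2.0]
grip_width: 0.315
clock: 32.8
position: [612.8, -144.0, 66.8]
ee_rot: [0.707, 0.707, 0.0, 0.0]
ft_force: [-1.0, -0.1, 2.5]
grip_width: 0.312
```

Contact at 66.8. I release and rise, then go to the short one on the spare (about (425.8,-288.5)).

```bash
python3 -m handwheel '[[[0,0,0],0,0],[[0,0,0],0,0.3],[[0,0,0],0,0.6],[[0,0,0],0,1],[[0,0,0],0,1]]';python3 -m handwheel '[[[0,0,-1],0,1],[[0,0,-2],0,1],[[0,0,-3],0,1],[[0,0,-3],0,1],[[0,0,-3],0,1]]'
python3 -m handwheel '[[[-1.5,-2,0],0,1],[[-3,-4,0],0,1],[[-3.5,-4.7,0],0,1],[[-3.5,-4.5,0],0,1],[[-2.85,-3.5,0],0,1]]';python3 -m handwheel '[[[0,0,2],0,1],[[0,0,2],0,1],[[0,0,0],0,1],[[0,0,0],0,1],[[0,0,0],0,1]]'
python3 -c "
from hold import *
hold('short',16.9,'h7',0,0,[(ped(613,-143.8,38,'s',-.31),(0,255,0)),(objpts('short',425.8,-288.5,20),(255,255,0)),(objpts('long',612.8,-144,38),(255,255,0))])
overlay([(ped(612.6,-143.8,38,'s',-.31),(0,255,0)),(objpts('long',612.8,-144,38),(255,0,255)),(ped(618.4,184,54,'h',.11),(0,255,0)),(objpts('medium',619,183.7,54),(255,0,255)),(ped(437.9,22.4,70,'c',0),(0,255,0))],'p3',{'scene':[(260,330,200,294),(260,330,395,489),(185,255,290,384)],'top':[(140,210,355,449),(140,210,165,259),(240,310,262,356)]})"
```

```text
clock: 33.42
position: [612.5, -143.8, 66.3]
ee_rot: [0.707, 0.707, -0.0, 0.0]
ft_force: [-0.5, 0.1, -0.7]
grip_width: 1.0
clock: 34.05
position: [612.8, -144.0, 189.2]
ee_rot: [0.707, 0.707, 0.0, 0.001]
ft_force: [0.4, -0.5, -0.1]
grip_width: 1.003
clock: 34.67
position: [424.1, -288.5, 188.3]
ee_rot: [0.708, 0.707, -0.0, 0.001]
ft_force: [0.5, -1.0, 0.7]
grip_width: 0.999
clock: 35.3
position: [426.1, -287.1, 147.0]
ee_rot: [0.707, 0.707, -0.0, 0.0]
ft_force: [0.6, 0.2, 1.0]
grip_width: 1.002
[ 426.1 -287.1  147. ] [ 7.070e-01  7.072e-01 -0.000e+00  5.000e-04] [0.6 0.2 1. ]
```

View pics/h7.png

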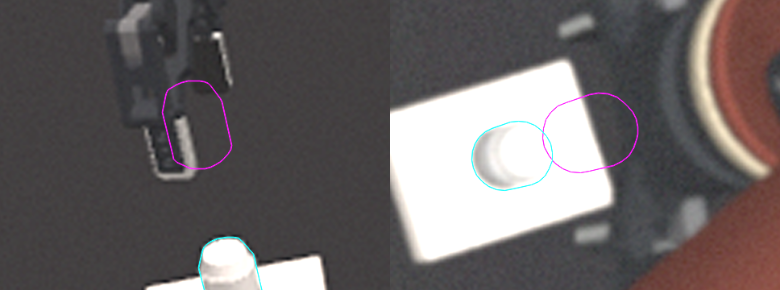

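View pics/p3_scene.png

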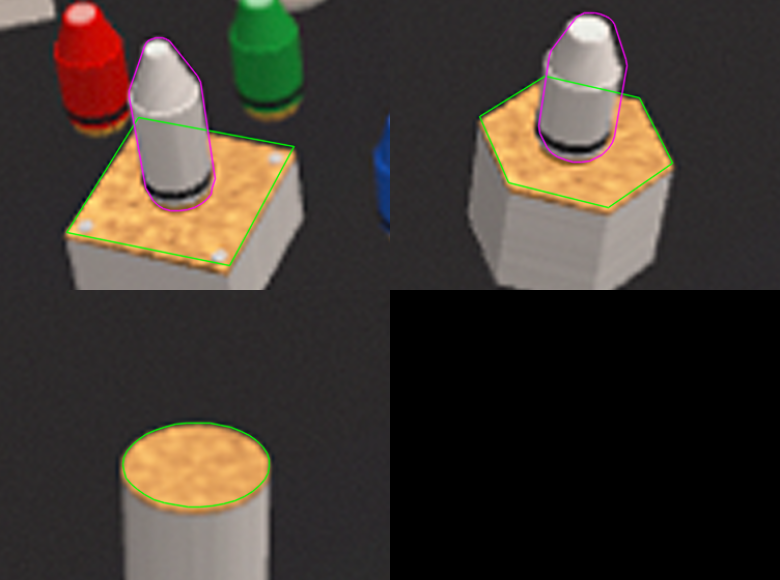

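View pics/p3_top.png

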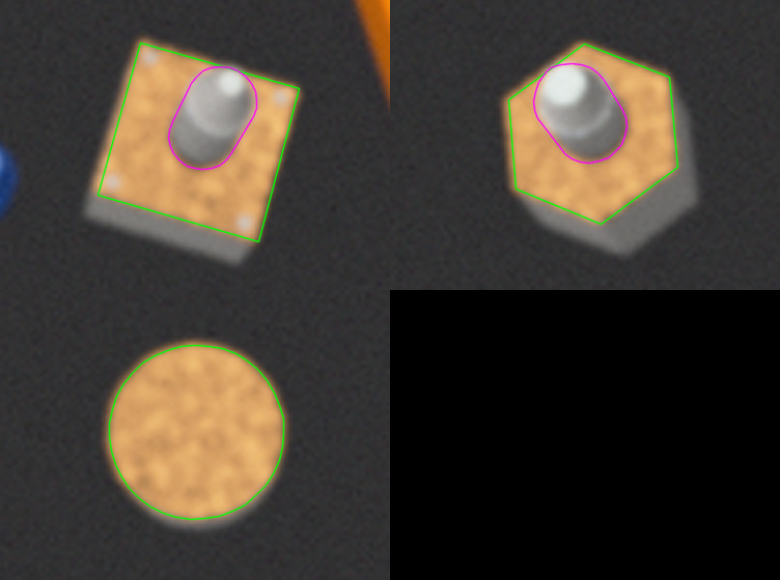

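Both placed objectives match their modelled outlines in both views and sit in the middle. Now I grasp the short one.

```bash
python3 -m handwheel '[[[-0.14,0,2],0,1],[[0,0,2.5],0,1],[[0,0,2.5],0,1],[[0,0,2],0,1],[[0,0,1],0,1]]'; python3 -m handwheel '[[[0,0,0.9],0,1],[[0,0,0],0,1],[[0,0,0],0,0.3],[[0,0,0],0,-0.2],[[0,0,0],0,-1]]';python3 -m handwheel '[[[0,0,0],0,-1],[[0,0,0],0,-1],[[0,0,0],0,-1],[[0,0,0],0,-1],[[0,0,0],0,-1]]'
```

```text
clock: 36.12
position: [424.5, -287.7, 43.9]
ee_rot: [0.707, 0.707, 0.0, -0.001]
ft_force: [0.2, 1.0, 0.4]
grip_width: 1.001
clock: 36.75
position: [425.7, -288.9, 37.9]
ee_rot: [0.707, 0.707, -0.0, 0.0]
ft_force: [-3.4, 4.5, 30.3]
grip_width: 0.385
clock: 37.38
position: [425.8, -289.0, 38.0]
ee_rot: [0.707, 0.707, -0.0, 0.001]
ft_force: [-1.0, 0.6, 6.2]
grip_width: 0.38
```

```bash
python3 -m handwheel '[[[0,0,-1],0,-1],[[0,0,-2],0,-1],[[0,0,-3],0,-1],[[0,0,-3],0,-1],[[0,0,-2],0,-1]]'; python3 -m handwheel '[[[1.4,0.1,0],0,-1],[[2.5,0.1,0],0,-1],[[3,0.1,0],0,-1],[[3,0.1,0],0,-1],[[3,0.1,0],0,-1]]'; python3 -m handwheel '[[[3,0.1,0],0,-1],[[3,0.1,0],0,-1],[[3,0.1,0],0,-1],[[3,0.1,0],0,-1],[[3,0.1,0],0,-1]]'; python3 -m handwheel '[[[2,0.12,0],0,-1],[[1.24,0.12,0.5],0,-1],[[0,0,1.5],0,-1],[[0,0,0.5],0,-1],[[0,0,0],0,-1]]';python3 -m handwheel '[[[0,0,0],0,-1],[[0,0,0],0,-1],[[0,0,0],0,-1],[[0,0,0],0,-1],[[0,0,0],0,-1]]'
python3 -c "
from hold import *
hold('short',18,'h8',0,0,[(ped(437.9,22.4,70,'c',0),(0,255,0))])"
```

```text
clock: 38.0
position: [425.6, -288.8, 149.0]
ee_rot: [0.707, 0.707, -0.0, 0.001]
ft_force: [1.1, 0.6, -2.3]
grip_width: 0.378
clock: 38.62
position: [429.7, -157.4, 145.6]
ee_rot: [0.707, 0.707, -0.0, -0.001]
ft_force: [1.1, 0.8, -2.1]
grip_width: 0.382
clock: 39.25
position: [434.5, -7.7, 145.6]
ee_rot: [0.707, 0.707, -0.0, -0.001]
ft_force: [-0.2, 0.4, -1.1]
grip_width: 0.379
clock: 39.88
position: [437.5, 22.3, 121.4]
ee_rot: [0.708, 0.706, -0.0, -0.001]
ft_force: [-0.3, 0.5, -1.1]
grip_width: 0.379
clock: 40.5
position: [438.1, 22.8, 122.3]
ee_rot: [0.707, 0.707, -0.0, 0.0]
ft_force: [0.3, 0.0, -0.6]
grip_width: 0.376
[438.1  22.8 122.3] [ 7.073e-01  7.069e-01 -0.000e+00  1.000e-04] [ 0.3  0.  -0.6]
```

View pics/h8.png

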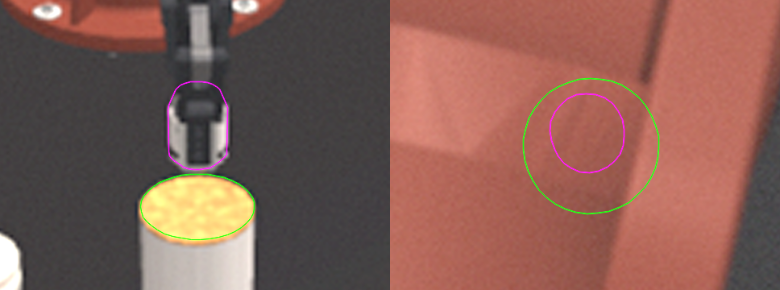

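```bash
python3 -m handwheel '[[[0,0,1.2],0,-1],[[0,0,1.2],0,-1],[[0,0,0.5],0,-1],[[0,0,0.2],0,-1],[[0,0,0],0,-1]]';python3 -m handwheel '[[[0,0,0.2],0,-1],[[0,0,0],0,-1],[[0,0,0.2],0,-1],[[0,0,0],0,-1],[[0,0,0],0,-1]]'
```

```text
clock: 41.22
position: [438.0, 22.8, 91.3]
ee_rot: [0.707, 0.707, -0.0, 0.0]
ft_force: [0.2, -0.7, -0.9]
grip_width: 0.379
clock: 41.85
position: [438.3, 22.7, 88.0]
ee_rot: [0.707, 0.707, 0.0, 0.0]
ft_force: [-2.3, 0.3, 5.2]
grip_width: 0.38
```

Contact. I release, rise and clear to the robot's right.

```bash
python3 -m handwheel '[[[0,0,0],0,0],[[0,0,0],0,0.3],[[0,0,0],0,0.6],[[0,0,0],0,1],[[0,0,0],0,1]]';python3 -m handwheel '[[[0,0,-1],0,1],[[0,0,-2],0,1],[[0,0,-3],0,1],[[0,0,-3],0,1],[[0,0,-3],0,1]]'
python3 -m handwheel '[[[-2,0,0],0,1],[[-4,0,0],0,1],[[-4.5,0,0],0,1],[[-4.5,0,0],0,1],[[-4.5,0,0],0,1]]';python3 -m handwheel '[[[-4.5,0,0],0,1],[[-4.5,-0.5,0],0,1],[[-4.5,-1,0],0,1],[[-3,-1,0],0,1],[[0,0,0],0,1]]'
cat > fin.py <<'E'
from hold import *
overlay([(ped(612.6,-143.8,38,'s',-.31),(0,255,0)),(objpts('long',612.8,-144,38),(255,0,255)),(ped(618.4,184,54,'h',.11),(0,255,0)),(objpts('medium',619,183.7,54),(255,0,255)),(ped(437.9,22.4,70,'c',0),(0,255,0)),(objpts('short',438.2,22.7,70),(255,0,255))],'p4',{'scene':[(260,330,200,294),(260,330,395,489),(185,255,290,384),(0,480,0,640)],'top':[(140,210,355,449),(140,210,165,259),(240,310,262,356),(0,480,0,640)]})
P={n:imaging.grab_frame(n) for n in("scene","top")}
from station import place_of
for n,p in P.items():
    for t in("dishes","dropper","coffee"): print(n,t,[( np.round(d["at"],1).tolist(),round(float(d["conf"]),2)) for d in place_of(t,p)][:1])
E
python3 fin.py
```

```text
clock: 42.48
position: [438.0, 22.8, 87.2]
ee_rot: [0.707, 0.707, -0.0, 0.0]
ft_force: [-0.3, -0.5, -0.6]
grip_width: 1.001
clock: 43.1
position: [438.1, 22.8, 209.1]
ee_rot: [0.707, 0.707, 0.0, 0.0]
ft_force: [-0.1, -0.4, 0.4]
grip_width: 1.0
clock: 43.72
position: [437.9, -173.8, 208.2]
ee_rot: [0.707, 0.707, 0.0, 0.001]
ft_force: [1.3, 0.3, 0.7]
grip_width: 1.0
clock: 44.35
position: [412.0, -339.0, 207.7]
ee_rot: [0.708, 0.706, -0.0, 0.0]
ft_force: [-0.5, 0.8, 0.6]
grip_width: 0.996
scene dishes [([257.0, 267.7], 0.62)]
scene dropper [([317.6, 354.2], 0.8)]
scene coffee [([227.5, 434.5], 0.77)]
top dishes [([284.6, 388.8], 0.76)]
top dropper [([183.4, 295.2], 0.75)]
top coffee [([325.1, 182.9], 0.68)]
```

View pics/p4_scene.png

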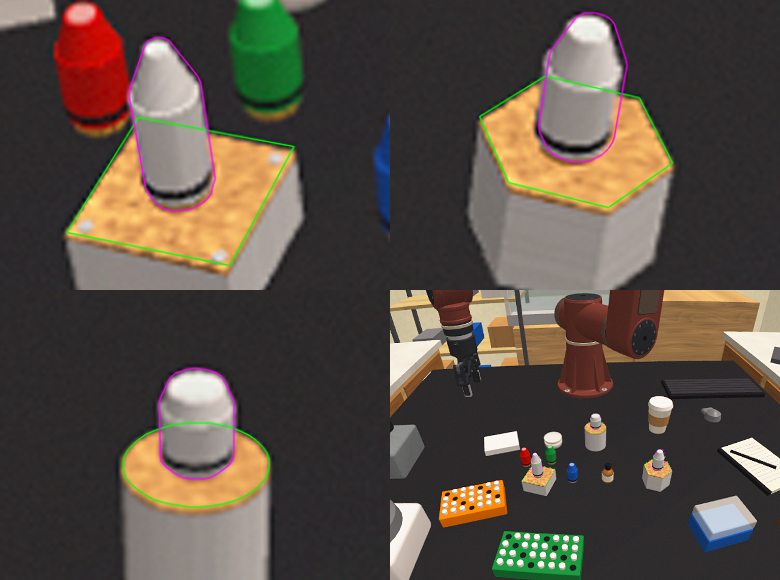

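View pics/p4_top.png

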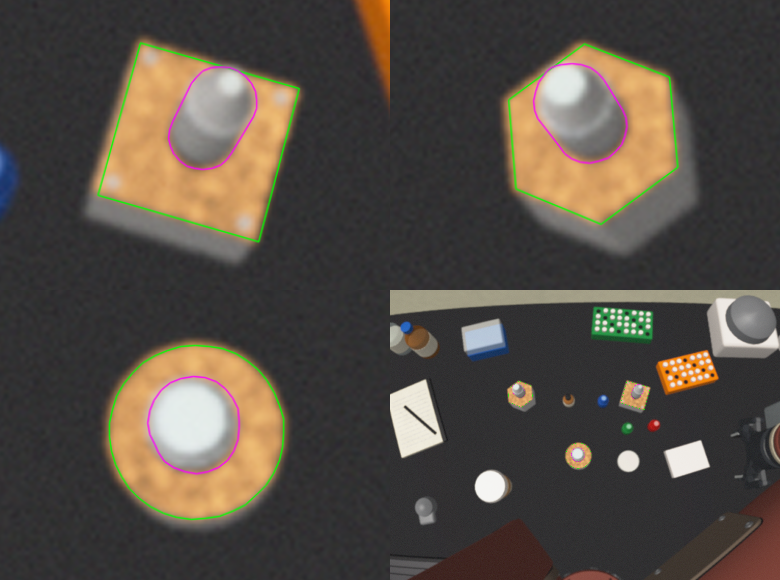

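The pictures show all three upright and in the middle of the right pedestals. Their outlines match the model in both views, and the bystanders and coloured look-alikes are where they were. I hand the job in.

```bash
python3 -m handwheel '[[[0,0,0],0,1],[[0,0,0],0,1],[[0,0,0],0,1],[[0,0,0],0,1],[[0,0,0],0,1]]'; python3 -c "
from station import job
print(job.sign_off())"
```

```text
clock: 45.48
position: [412.8, -337.2, 207.3]
ee_rot: [0.707, 0.707, -0.0, 0.0]
ft_force: [0.4, -1.4, 0.7]
grip_width: 1.001
the job is handed in; nothing more can be done
None
```

All three objectives now stand upright on the right pedestals, and I handed the job in at about 45 s. I parked the short one on the white block, moved the medium to the hexagon and the long to the square, then took the short from the block to the round post.

**Last checks:**
- **Placing:** the objective and pedestal outlines agreed in the top view to about 1–2 mm. The robot's own release positions were within about 1 mm of the pedestal centres.
- **Bystanders:** the dishes, dropper bottle and coffee cup were found within about 4 pixels of their first positions. The coloured look-alikes looked unmoved.
- **Forces:** the highest I read was about 30 N at the wrist, while the jaws closed on the short objective; I only read it at the end of each call. The gripper was clear of everything at hand-in.

**Disagreements:** the scene camera put the pedestals about 4–5 mm farther out in x than the top camera. I trusted the top camera, which agreed with the held parts. One automatic pedestal fit failed because the arm blocked the top view, so I checked against unblocked pictures instead.

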